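Lay the clay mosaic pieces on their marked backing boards

ROBOT

A 7-joint arm with a two-finger parallel gripper is mounted at the origin on a cart in front of the work surface, level with it; the furniture and walls round the work are solid. World frame = base frame: x ahead of the robot, y to its left, z up, the work surface at z = 0. Lengths are in m, angles in rad, forces in N, time in s.
With the tool pointing down it reaches from about 0.4 to 0.85 m from the base axis. Payload 10.4 kg.
Tool frame: the origin (TCP) lies between the finger pads; the fingertips stand r.nose_length ahead of it and the grasp point (between the pads) lies 6 mm ahead of it (r.nose_length is the distance from the TCP to the fingertips, in m); z points along the fingers, x is the direction in which the jaws open and shut, and the axes are right-handed (so a half turn about z gives the same grasp; the last joint's range is limited). The gripper opens to 87 mm and grips with 3 to 60 N. Pads are 19 mm wide; open, the fingers measure 117 mm over their backs; the gripper's body (75 mm by 190 mm) begins 51 mm behind the grasp point.
Start: joints at [-1.19, 0.332, -0.065, 1.46, 0.022, 1.35, -0.088], TCP at [0.246, 0.575, 0.248] pointing down, gripper open.
Joint ranges: [-2.6, 2.6], [-0.5, 2.12], [-1.47, 1.34], [0.16, 2.42], [-1.27, 4.41], [0.06, 2.06], [-2.6, 2.6]. Speed limits (rad/s): [2.22, 2.22, 2.79, 2.79, 3.14, 3.14, 3.14].

INTERFACE

Orientations are given as a unit quaternion [x, y, z, w].
In Python, from bench import r gives the robot as it stands. The module is installed in compiled form; this text tells all that it offers.
- The arm moves only by the shell command python3 -m creep 'ROWS' [OPENING] [FORCE]. ROWS is JSON, a list of rows, each an object of numbers: "x", "y", "z": the shift along the world's x, y, z in m; "spin": the turn about the world's z in degrees. In form: [{"x": .., "y": .., "z": .., "spin": ..}, ...]. A call has 1 to 12 rows; each row is the pose to reach, as a shift and turn from the pose commanded when the call began; what a row does not reach only later rows make up. A row lasts 1/8 s, in which the tool goes at most 62.5 mm and 10.7 degrees, less where a joint would pass 70% of its speed; a pose out of reach is approached as far as the arm can. A call with a gripper value outside its range is refused whole. OPENING is the finger opening in m, from 0 to 0.087, set as the call begins (- or left out, the last holds). The fingers move at their own pace and stop on an object; FORCE is the grip in N (left out, the last holds). Time passes only in rows, so rows that repeat a pose let the fingers close. It gives the time, the measured TCP pose, the force and the opening at its end, in the units of the state.
- r.read_state(): the state, without advancing time (a new reading comes with each control period).
- r.camera(name): name is "scene" or "top" or "wrist"; returns a dict with "pixels" (420x560x3 uint8, blue, green, red), "z_map" (420x560 float32, m along the optical axis (not along the pixel's ray), 0 where there is no reading), "K" (3x3 intrinsics, pixels), "k1" (the pictures are not rectified: a ray, as slopes to the right and down, at radius r is drawn at 1 + k1 r^2 times it, then the intrinsics apply), "R" (3x3) and "t" (3): a world point X has camera coordinates R X + t. Camera axes: x right, y down, z forward; pixel columns grow to the right and rows downward; lengths in m; the calibration is good to about 2 mm. A picture is of the moment at which its call begins.
- r.close_job(): hands the job in, once; it reports no verdict.
The state is a dict: "time": time; "joint_positions": joint angles; "joint_vel": joint speeds; "joint_torque": joint torques, N m; "ee_pos": TCP position; "eef_rot": TCP orientation; "ft_force": force on the tool from outside, world axes, zero at the start; "torque": the same for the moment, N m; "width": finger opening in m.
Only numpy, scipy, OpenCV 4.12 (cv2) and the standard library are available. Lean on these libraries where they do the work, as an engineer would, in place of code of your own. Each camera call takes 0.05 s, during which the arm holds its last target. There are 200 camera calls.

TASK

Sort the four clay mosaic pieces onto their backing boards: lay the fish, the half shell, the orange tile and the oval plaque each on the board that carries its own dark silhouette, right side up and flat, centred on the silhouette and turned the same way as it so that it covers it (the tile and the oval look the same turned by half a turn, so either way will do). Set the pieces down rather than dropping them, and leave the green beaker and the shaving brush standing where they are.

Things in the scene. Friction and masses are not known exactly. Their poses are not given: they have to be found in the camera images.
- fish: Grey pressed clay fish, patterned on its upper face, 40 (x) x 75 (y) x 9 mm, about 0.03 kg, with a round nose at +y and a forked tail at -y. Origin: centre of its underside, z up. Loose, starts flat on the table right side up; grip it from above across its x width at its middle.
- shell: Grey pressed clay half shell (half-disc shape with curved bands), 55 (x) x 90 (y) x 8 mm, about 0.06 kg; its straight edge is at -x and its arc bulges to +x. Origin: centre of its underside, z up. Loose, starts flat on the table right side up; grip it from above across its x width at its middle.
- tile: Orange rectangular clay tile, 60 (x) x 86 (y) x 8 mm, about 0.07 kg. Origin: centre of its underside, z up. Loose, starts flat on the table right side up; grip it from above across its x width at its middle.
- oval: Grey oval clay plaque with a spiral pattern, 50 (x) x 70 (y) x 9 mm, about 0.04 kg. Origin: centre of its underside, z up. Loose, starts flat on the table right side up; grip it from above across its x width at its middle.
- fish_board: Plywood board 96 (x) x 124 (y) x 6 mm, fixed to the table, dark painted silhouette of the fish on top. Origin: centre of its underside, z up. Silhouette's centre at (0, +14 mm) in the board's frame; small brass eyelet at (0, -55 mm). Its nose points to +y, its tail to -y (the eyelet): the fish's axes point as the board's when it covers it.
- shell_board: Plywood board 96 (x) x 124 (y) x 6 mm, fixed to the table, dark painted silhouette of the half shell on top. Origin: centre of its underside, z up. Silhouette's centre at (0, +14 mm) in the board's frame; small brass eyelet at (0, -55 mm). Its straight edge towards -x and its arc towards +x: the shell's axes point as the board's when it covers it.
- tile_board: Plywood board 96 (x) x 124 (y) x 6 mm, fixed to the table, dark painted silhouette of the rectangular tile on top. Origin: centre of its underside, z up. Silhouette centred on the board, long side along y, the same when turned by half a turn; brass eyelets at both y ends.
- oval_board: Plywood board 96 (x) x 124 (y) x 6 mm, fixed to the table, dark painted silhouette of the oval plaque on top. Origin: centre of its underside, z up. Silhouette centred on the board, long side along y, the same when turned by half a turn; brass eyelets at both y ends.
- vase: Bystander: standing green patterned stoneware beaker, 104 mm across, 136 mm high, loose. Origin at the centre of its underside.
- brush: Bystander: standing shaving brush with a red and white handle, 36 mm across, 92 mm high, loose. Origin at the centre of its underside.
There are look-alikes about, which are no part of the job. Leave any yellow look-alike of the oval alone.

How it is judged:
At the end, for the whole second after the job is handed in: Each piece rests flat, right side up, on the board with its own silhouette (tilt under 0.1 rad), centre within 12 mm of the silhouette's centre (fish, shell: along each board axis), long side within 0.2 rad of the silhouette's; fish and shell not turned end for end (angle between the y axis of fish and the y axis of fish_board, either way round below 0.2 rad and angle between each of fish, shell, tile, oval's own z axis and vertical below 0.1 rad and z of fish in the frame of fish_board between 0.003 and 0.01 m and x of fish in the frame of fish_board between -0.012 and 0.012 m and y of fish in the frame of fish_board between 0.002 and 0.026 m and y of fish_board in the frame of fish between -0.028 and 0 m and linear speed of each of fish, shell, tile, oval below 0.02 m/s and angular speed of each of fish, shell, tile, oval below 0.2 rad/s and angle between the y axis of shell and the y axis of shell_board, either way round below 0.2 rad and z of shell in the frame of shell_board between 0.003 and 0.01 m and x of shell in the frame of shell_board between -0.012 and 0.012 m and y of shell in the frame of shell_board between 0.002 and 0.026 m and y of shell_board in the frame of shell between -0.028 and 0 m and angle between the y axis of tile and the y axis of tile_board, either way round below 0.2 rad and z of tile in the frame of tile_board between 0.003 and 0.01 m and horizontal distance between tile and tile_board below 0.012 m and angle between the y axis of oval and the y axis of oval_board, either way round below 0.2 rad and z of oval in the frame of oval_board between 0.003 and 0.01 m and horizontal distance between oval and oval_board below 0.012 m); the robot touches nothing.
It fails at once if the vase was shoved or knocked over (distance of vase from where it was at the start of the episode above 0.02 m or angle between vase's own z axis and vertical above 0.3 rad).
It fails at once if the brush was shoved or knocked over (distance of brush from where it was at the start of the episode above 0.02 m or angle between brush's own z axis and vertical above 0.3 rad).
It fails at once if a clay piece was dropped ((linear speed of fish above 0.7 m/s and contact force between the fingers and fish below 0.01 N) or (linear speed of shell above 0.7 m/s and contact force between the fingers and shell below 0.01 N) or (linear speed of tile above 0.7 m/s and contact force between the fingers and tile below 0.01 N) or (linear speed of oval above 0.7 m/s and contact force between the fingers and oval below 0.01 N)).
It also fails if it takes over 104 s, if anything falls off the work surface, if the arm or the gripper's body presses on something with over 40 N, if the wrist force passes 120 N, or if a joint passes its speed limit or range.

## Working session

There is one attempt and no reset: what is moved stays moved. The work goes in short steps, Python scripts to look and compute and a shell command to move; the robot and the scene stay as the last step left them, time stands still between calls to the robot, and variables do not carry over. Pictures are saved under pics/ and viewed, about 12 in all and at most 16, crops included, and the job is handed in when it is done.

```bash
mkdir -p pics && cat > h.py <<'E'
import numpy as np, cv2
from bench import r
def world(c,uv,z=None):
    """pixel -> world; on plane z if given, else by depth"""
    u,v=uv; K=c['K']; k=c['k1']
    d=np.array([(u-K[0,2])/K[0,0],(v-K[1,2])/K[1,1]]); s=d.copy()
    for _ in range(20): s=d/(1+k*(s@s))
    ray=np.array([s[0],s[1],1.]); R=np.array(c['R']);t=np.array(c['t'])
    o=-R.T@t; w=R.T@ray
    if z is None: return o+w*c['z_map'][int(round(v)),int(round(u))]
    return o+w*(z-o[2])/w[2]
E
python3 - <<'E'
from h import *
print(r.nose_length, r.read_state())
for n in ("top","scene"):
    c=r.camera(n); cv2.imwrite(f"pics/{n}0.png",c['pixels']); print(n,c['K'],c['k1'],-np.array(c['R']).T@c['t'])
    np.save(n+"0.npy",c,allow_pickle=True)
E
```

```text
0.025 {'time': 0.0, 'joint_positions': array([-1.18962165,  0.33288194, -0.06466524,  1.46093117,  0.02157242,
        1.34988034, -0.0884978 ]), 'joint_vel': array([-8.79844745e-04, -7.20528761e-04,  4.50623247e-04, -2.56329229e-05,
       -5.87232658e-04,  7.36373191e-04, -6.93524311e-04]), 'joint_torque': array([-1.50694832e-03, -6.23261619e+01,  2.34126847e-02, -3.89902496e+01,
       -6.15440891e-02,  3.98537039e-02,  1.11741356e-04]), 'ee_pos': array([0.24543742, 0.57441952, 0.24675237]), 'eef_rot': array([ 8.34537671e-01,  5.50950434e-01, -5.73318124e-04,  4.07541908e-04]), 'ft_force': array([ 0.24455483, -0.11499262, -0.06274612]), 'torque': array([-1.29035234e-02, -9.27633809e-03, -9.29774153e-05]), 'width': 0.08687412565100046}
top [[492.78607323   0.         281.74450224]
 [  0.         492.78607323 205.68703161]
 [  0.           0.           1.        ]] -0.026381416770143787 [0.43456277 0.05949706 1.27588827]
scene [[451.39518358   0.         287.21935334]
 [  0.         451.39518358 205.96595273]
 [  0.           0.           1.        ]] -0.06253270831368954 [ 0.00337141 -0.69825984  0.59079773]
```

View pics/top0.png

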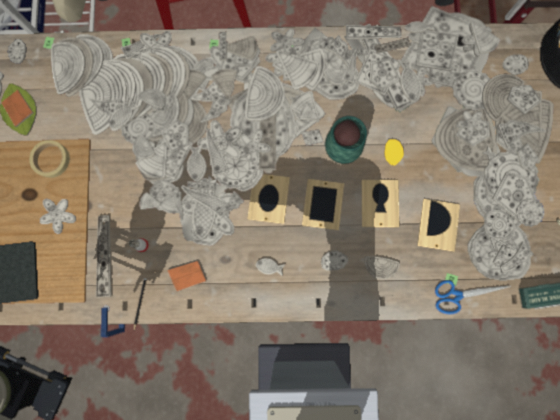

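View pics/scene0.png

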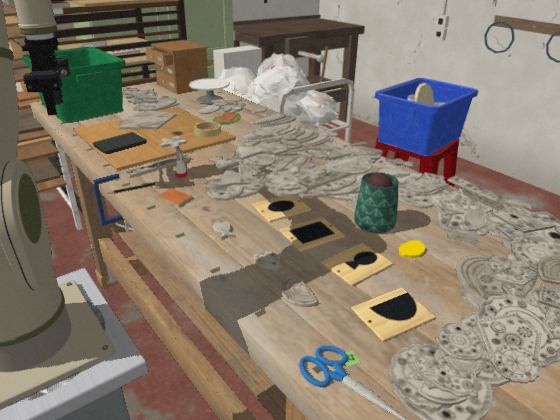

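```bash
python3 - <<'E'
from h import *
c=np.load("top0.npy",allow_pickle=True).item()
im=c['pixels']
cv2.imwrite("pics/crop1.png",cv2.resize(im[165:300,230:470],None,fx=3.3,fy=3.3,interpolation=cv2.INTER_CUBIC))
cv2.imwrite("pics/crop2.png",cv2.resize(im[190:330,80:280],None,fx=4,fy=4,interpolation=cv2.INTER_CUBIC))
for n,p in dict(tile=(187,275),fish=(268,265),oval=(334,260),shell=(386,266),fb=(380,203),sb=(439,224),tb=(323,204),ob=(269,199),brush=(140,244),vase=(346,138),obj=(104,250)).items(): print(n,world(c,p).round(3),world(c,p,0.008).round(3))
E
```

```text
tile [0.443 0.314 0.008] [0.443 0.314 0.008]
fish [0.465 0.106 0.007] [0.465 0.106 0.008]
oval [ 0.475 -0.063  0.004] [ 0.475 -0.063  0.008]
shell [ 0.458 -0.196  0.006] [ 0.458 -0.195  0.008]
fb [ 0.62  -0.186  0.01 ] [ 0.62  -0.187  0.008]
sb [ 0.564 -0.339  0.001] [ 0.563 -0.337  0.008]
tb [ 0.62  -0.038  0.012] [ 0.62  -0.039  0.008]
ob [0.637 0.102 0.002] [0.636 0.101 0.008]
brush [0.521 0.423 0.051] [0.524 0.436 0.008]
vase [ 0.761 -0.089  0.129] [ 0.796 -0.105  0.008]
obj [0.51  0.53  0.008] [0.51  0.53  0.008]
```

View pics/crop1.png

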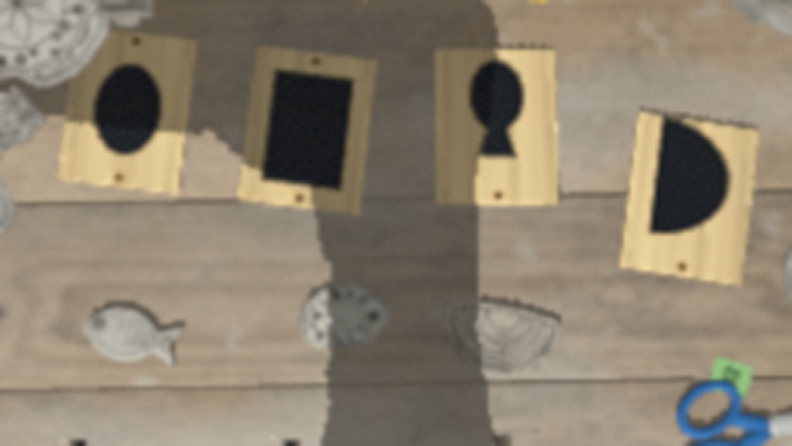

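View pics/crop2.png

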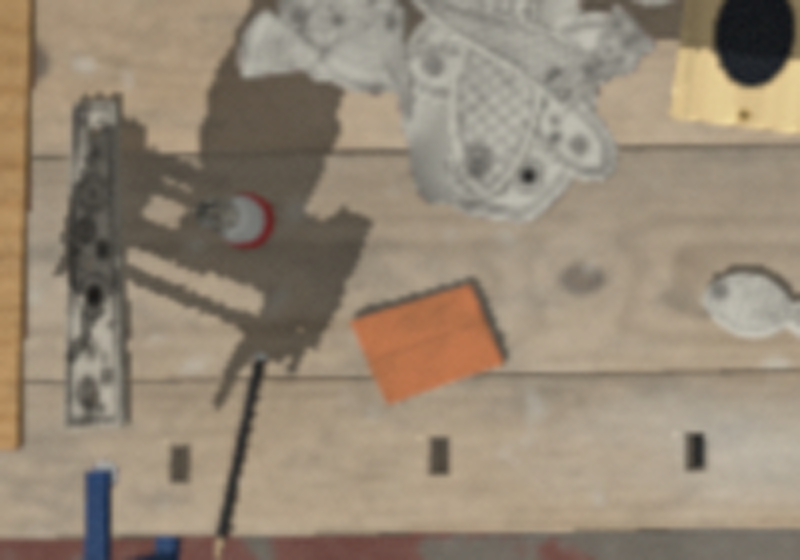

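```bash
python3 - <<'E'
from h import *
c=np.load("top0.npy",allow_pickle=True).item(); im=c['pixels']
f=lambda p:(230+(p[0]+.5)/3.3-.5,165+(p[1]+.5)/3.3-.5)
g=lambda p:(80+(p[0]+.5)/4-.5,190+(p[1]+.5)/4-.5)
B=dict(oval=[(97,33),(197,40),(181,195),(58,179)],tile=[(258,46),(377,61),(361,213),(238,200)],fish=[(434,48),(555,47),(558,204),(435,203)],shell=[(640,108),(758,126),(741,286),(619,267)])
for n,P in B.items():
    W=np.array([world(c,f(p),.006)[:2] for p in P])
    y=(W[0]+W[1]-W[2]-W[3])/2; x=(W[1]+W[2]-W[0]-W[3])/2
    ay=np.degrees(np.arctan2(y[1],y[0])); ax=np.degrees(np.arctan2(x[1],x[0]))+90
    # dark blob
    m=(im.max(2)<40).astype(np.uint8); cc=world(c,f(np.mean(P,0)),.006)
    k,L,S,C=cv2.connectedComponentsWithStats(m); uv=f(np.mean(P,0))
    l=L[int(uv[1]),int(uv[0])]; ce=world(c,C[l],.006)
    print(n,"board",W.mean(0).round(4),"size",np.linalg.norm(x).round(3),np.linalg.norm(y).round(3),"yaw y",ay.round(1),ax.round(1),"blob",S[l],ce.round(4))
T=np.array([world(c,g(p),.008)[:2] for p in [(352,322),(473,280),(507,358),(392,404)]])
d=T[1]+T[2]-T[0]-T[3]; print("tile",T.mean(0),"yaw y",np.degrees(np.arctan2(d[1],d[0])))
# height map max
H=[(u,v,*world(c,(u,v))) for u in range(100,470,3) for v in range(130,300,3) if c['z_map'][v,u]>0]
H=np.array(H)
for x0 in np.arange(.4,.8,.05): print(round(x0,2),[int(1000*max(H[(abs(H[:,2]-x0-.025)<.025)&(abs(H[:,3]-y0)<.025)][:,4],default=0)) for y0 in np.arange(.5,-.45,-.05)])
E
```

```text
oval board [0.6378 0.0988] size 0.089 0.122 yaw y -11.0 -6.9 blob [259 185  19  21 294] [0.6454 0.1026 0.006 ]
tile board [ 0.6209 -0.0393] size 0.096 0.123 yaw y -8.2 -7.7 blob [311 187  25  34 704] [ 0.6214 -0.0385  0.006 ]
fish board [ 0.6219 -0.1869] size 0.096 0.125 yaw y -1.8 -1.0 blob [     0      0    560    420 230678] [0.6093 0.073  0.006 ]
shell board [ 0.5628 -0.3368] size 0.095 0.127 yaw y -10.2 -9.9 blob [428 202  21  33 410] [ 0.576  -0.3349  0.006 ]
tile [0.44329388 0.31263257] yaw y -70.45788425427837
0.4 [14, 8, 5, 10, 12, 4, 7, 4, 11, 4, 5, 5, 5, 8, 11, 4, 4, 12, 6]
0.45 [9, 2, 4, 11, 11, 4, 7, 9, 12, 7, 3, 13, 13, 12, 14, 4, 4, 9, 10]
0.5 [13, 88, 59, 3, 36, 41, 26, 4, 5, 5, 5, 7, 5, 4, 6, 4, 13, 11, 11]
0.55 [9, 6, 3, 8, 53, 63, 43, 8, 10, 7, 10, 12, 5, 10, 11, 14, 11, 11, 11]
0.6 [5, 34, 46, 54, 51, 52, 57, 46, 10, 12, 12, 14, 11, 12, 9, 11, 10, 11, 8]
0.65 [3, 5, 37, 42, 56, 48, 32, 31, 10, 12, 9, 10, 7, 11, 14, 11, 5, 6, 18]
0.7 [4, 49, 59, 41, 54, 53, 55, 51, 51, 5, 5, 123, 126, 93, 13, 11, 4, 31, 41]
0.75 [5, 52, 60, 54, 56, 54, 55, 52, 59, 37, 17, 130, 137, 122, 13, 12, 3, 34, 52]
```

```bash
python3 -m creep '[{"x":0.03,"y":-0.04,"z":0,"spin":-7},{"x":0.06,"y":-0.08,"z":0,"spin":-15},{"x":0.09,"y":-0.12,"z":0,"spin":-23},{"x":0.12,"y":-0.16,"z":0,"spin":-31},{"x":0.15,"y":-0.2,"z":0,"spin":-39},{"x":0.18,"y":-0.24,"z":0,"spin":-47.4},{"x":0.197,"y":-0.262,"z":0,"spin":-47.4},{"x":0.197,"y":-0.262,"z":0,"spin":-47.4},{"x":0.197,"y":-0.262,"z":0,"spin":-47.4},{"x":0.197,"y":-0.262,"z":0,"spin":-47.4}]' 0.087 && cat >> h.py <<'E'
def st():
    s=r.read_state(); q=s['eef_rot']
    from scipy.spatial.transform import Rotation as Ro
    M=Ro.from_quat(q).as_matrix(); jaw=np.degrees(np.arctan2(M[1,0],M[0,0]))
    print("t %.2f"%s['time'],"tcp",s['ee_pos'].round(4),"jaw %.1f"%jaw,"tilt %.1f"%np.degrees(np.arccos(-M[2,2])),"F",s['ft_force'].round(1),"w %.4f"%s['width'])
    return s['ee_pos'],jaw
E
python3 - <<'E'
from h import *
st(); c=r.camera("wrist"); np.save("w1.npy",c,allow_pickle=True); cv2.imwrite("pics/w1.png",c['pixels']); print(-np.array(c['R']).T@c['t'],np.array(c['R']).round(2))
E
```

```text
time: 1.35
ee_pos: [0.4417, 0.3139, 0.2474]
eef_rot: [0.985, 0.17, -0.0, -0.0]
ft_force: [-0.3, 0.2, -0.1]
width: 0.0872
t 1.35 tcp [0.4417 0.3139 0.2474] jaw 19.6 tilt 0.0 F [-0.3  0.2 -0.1] w 0.0872
[0.41501392 0.38838405 0.38378933] [[ 0.94  0.34 -0.  ]
 [ 0.32 -0.9   0.28]
 [ 0.09 -0.27 -0.96]]
```

View pics/w1.png

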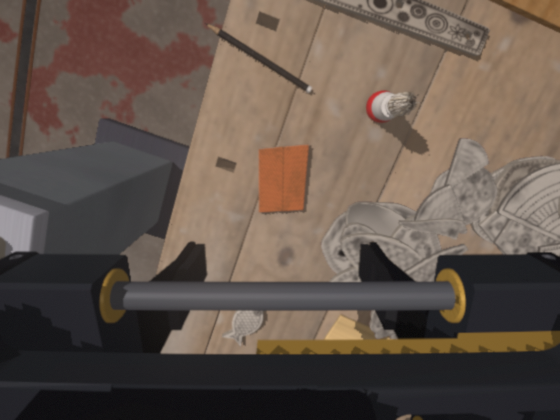

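```bash
cat >> h.py <<'E'
def rect(c,mask,z,seed):
    """blob at seed -> world minAreaRect: centre, sizes, yaw of long side"""
    k,L,S,C=cv2.connectedComponentsWithStats(mask.astype(np.uint8)); l=L[int(seed[1]),int(seed[0])]
    ct=max(cv2.findContours((L==l).astype(np.uint8),0,1)[0],key=len)[:,0,:]
    W=np.array([world(c,p,z)[:2] for p in ct]).astype(np.float32)
    b=cv2.boxPoints(cv2.minAreaRect(W*1000))/1000; e=[b[1]-b[0],b[2]-b[1]]
    e.sort(key=np.linalg.norm); a=np.degrees(np.arctan2(e[1][1],e[1][0]))
    return b.mean(0).round(4),[round(float(np.linalg.norm(i)),4) for i in e],round(float(a),1),S[l],world(c,C[l],z).round(4),W
E
python3 - <<'E'
from h import *
c=np.load("w1.npy",allow_pickle=True).item(); im=c['pixels'].astype(int)
print(rect(c,(im[...,2]-im[...,0]>70),.008,(284,185))[:5])
print("brush",world(c,(375,107),.01),world(c,(375,107)))
E
```

```text
(array([0.4399, 0.319 ], dtype=float32), [0.0574, 0.0827], -71.6, array([ 259,  145,   49,   67, 2997], dtype=int32), array([0.4388, 0.3201, 0.008 ]))
brush [0.51107332 0.43346745 0.01      ] [0.50720029 0.43164972 0.02507086]
```

```bash
python3 -m creep '[{"x":0,"y":0.002,"z":-0.05,"spin":-1},{"x":0,"y":0.003,"z":-0.1,"spin":-1},{"x":0,"y":0.003,"z":-0.15,"spin":-1},{"x":0,"y":0.003,"z":-0.19,"spin":-1},{"x":0,"y":0.003,"z":-0.21,"spin":-1},{"x":0,"y":0.003,"z":-0.219,"spin":-1},{"x":0,"y":0.003,"z":-0.219,"spin":-1},{"x":0,"y":0.003,"z":-0.219,"spin":-1}]' && python3 -m creep '[{"x":0,"y":0,"z":0,"spin":0},{"x":0,"y":0,"z":0,"spin":0},{"x":0,"y":0,"z":0,"spin":0},{"x":0,"y":0,"z":0,"spin":0},{"x":0,"y":0,"z":0,"spin":0},{"x":0,"y":0,"z":0,"spin":0}]' 0.04 20
```

```text
time: 2.4
ee_pos: [0.4431, 0.3163, 0.0296]
eef_rot: [0.987, 0.161, 0.001, -0.0]
ft_force: [0.3, -0.6, 0.4]
width: 0.0868
time: 3.15
ee_pos: [0.4425, 0.3158, 0.0286]
eef_rot: [0.987, 0.16, -0.0, -0.0]
ft_force: [-2.1, -0.7, 1.9]
width: 0.0573
```

```bash
python3 -m creep '[{"x":0,"y":0,"z":0.03,"spin":0},{"x":0,"y":0,"z":0.07,"spin":0},{"x":0,"y":0,"z":0.12,"spin":0},{"x":0.01,"y":-0.03,"z":0.16,"spin":5},{"x":0.03,"y":-0.07,"z":0.18,"spin":14},{"x":0.055,"y":-0.115,"z":0.2,"spin":23},{"x":0.08,"y":-0.16,"z":0.2,"spin":32},{"x":0.105,"y":-0.21,"z":0.2,"spin":41},{"x":0.13,"y":-0.26,"z":0.2,"spin":50},{"x":0.155,"y":-0.31,"z":0.2,"spin":58},{"x":0.172,"y":-0.345,"z":0.2,"spin":63.6},{"x":0.178,"y":-0.355,"z":0.2,"spin":63.6}]' && python3 -m creep '[{"x":0,"y":0,"z":0,"spin":0},{"x":0,"y":0,"z":0,"spin":0}]' && python3 - <<'E'
from h import *
st(); c=r.camera("wrist"); np.save("w2.npy",c,allow_pickle=True); cv2.imwrite("pics/w2.png",c['pixels'])
E
```

```text
time: 4.65
ee_pos: [0.6209, -0.0425, 0.2282]
eef_rot: [0.755, 0.655, -0.001, 0.0]
ft_force: [0.3, 0.2, -1.3]
width: 0.0572
time: 4.9
ee_pos: [0.6203, -0.0373, 0.2285]
eef_rot: [0.754, 0.657, 0.0, -0.0]
ft_force: [0.7, 0.4, 0.2]
width: 0.0575
t 4.90 tcp [ 0.6203 -0.0373  0.2285] jaw 82.1 tilt 0.1 F [0.7 0.4 0.2] w 0.0575
```

View pics/w2.png

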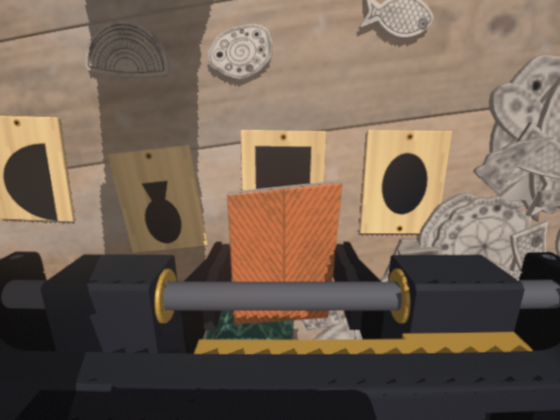

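```bash
python3 - <<'E'
from h import *
c=np.load("w2.npy",allow_pickle=True).item(); im=c['pixels'].astype(int)
for n,P in dict(oval=[(440,236),(360,233),(367,129),(451,130)],fish=[(206,243),(130,252),(109,155),(190,146)]).items():
    W=np.array([world(c,p,.006)[:2] for p in P]); y=W[0]+W[1]-W[2]-W[3]; x=(W[1]+W[2]-W[0]-W[3])/2
    print(n,W.mean(0).round(4),"yaw",np.degrees(np.arctan2(y[1],y[0])).round(1),(np.degrees(np.arctan2(x[1],x[0]))+90).round(1),np.linalg.norm(y)/2,np.linalg.norm(x))
dark=im.max(2)<60
for n,s in dict(oval=(405,183),fish=(163,225),shell=(45,185),tile=(283,165)).items():
    print(n,rect(c,dark,.006,s)[:5])
# tile board near edge and silhouette edge
for p in [(242,130),(327,130),(255,147),(311,147),(283,137)]: print(p,world(c,p,.006).round(4))
print("held")
for p in [(233,200),(335,192),(285,200),(285,240),(285,275),(240,270),(330,270),(240,312),(320,312)]: print(p,world(c,p).round(4))
K=c['K'];uu,vv=np.meshgrid(np.arange(560),np.arange(420))
x=(uu-K[0,2])/K[0,0];y=(vv-K[1,2])/K[1,1]; q=c['z_map']
Pc=np.stack([x*q,y*q,q],-1)-c['t']; Z=(Pc@np.array(c['R']))[...,2]
np.save("Z.npy",Z)
out=np.clip((Z*1000+5)*12,0,255).astype(np.uint8)[:270]; out[q[:270]==0]=0
cv2.imwrite("pics/z2.png",out)
for n,b in dict(shell=(80,15,175,85),oval=(200,18,280,90),fish=(350,0,440,45)).items():
    z=Z[b[1]:b[3],b[0]:b[2]]; print(n,np.percentile(z,[5,30,50,70,95]).round(4))
E
```

```text
oval [0.6377 0.1065] yaw -6.4 -9.2 0.12566931032043646 0.09757991835937818
fish [ 0.6182 -0.1844] yaw -3.5 -1.2 0.11994299851817275 0.09631878285954096
oval (array([0.6374, 0.106 ], dtype=float32), [0.05, 0.0682], -7.6, array([ 383,  155,   43,   58, 1936], dtype=int32), array([0.6365, 0.1061, 0.006 ]))
fish (array([ 0.6331, -0.1853], dtype=float32), [0.0415, 0.0755], -1.7, array([ 143,  182,   38,   61, 1478], dtype=int32), array([ 0.6345, -0.1853,  0.006 ]))
shell (array([ 0.5732, -0.336 ], dtype=float32), [0.0544, 0.0885], -10.5, array([   5,  145,   51,   74, 2513], dtype=int32), array([ 0.5725, -0.3316,  0.006 ]))
tile (array([ 0.642 , -0.0338], dtype=float32), [0.4383, 0.7395], 82.2, array([     0,      0,    560,    355, 160210], dtype=int32), array([ 0.5807, -0.0232,  0.006 ]))
(242, 130) [ 0.5508 -0.0719  0.006 ]
(327, 130) [0.5637 0.022  0.006 ]
(255, 147) [ 0.5713 -0.0605  0.006 ]
(311, 147) [0.5799 0.0022 0.006 ]
(283, 137) [ 0.5647 -0.0276  0.006 ]
held
(233, 200) [ 0.5805 -0.0569  0.2068]
(335, 192) [ 0.5833 -0.0038  0.2074]
(285, 200) [ 0.5841 -0.03    0.2073]
(285, 240) [ 0.6062 -0.033   0.2073]
(285, 275) [ 0.6274 -0.0358  0.2067]
(240, 270) [ 0.6206 -0.0602  0.2074]
(330, 270) [ 0.6283 -0.0103  0.2057]
(240, 312) [ 0.6485 -0.0654  0.2057]
(320, 312) [ 0.6538 -0.0188  0.2074]
shell [-0.0012  0.0005  0.0071  0.0081  0.0093]
oval [-0.0014 -0.0002  0.0011  0.0077  0.0091]
fish [-0.0011  0.0003  0.0063  0.0087  0.0101]
```

View pics/z2.png

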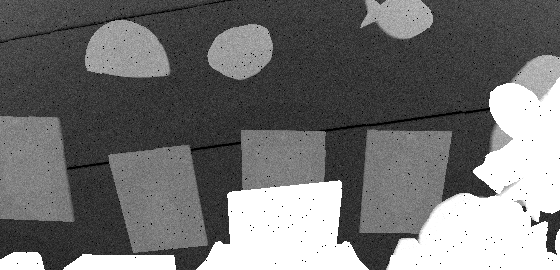

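```bash
python3 - <<'E'
from h import *
c=np.load("w2.npy",allow_pickle=True).item(); im=c['pixels'].astype(int); Z=np.load("Z.npy")
m=(im[...,2]-im[...,0]>50)&(np.indices(Z.shape)[0]<285)&(np.indices(Z.shape)[0]>180)
print("held",rect(c,m,.207,(285,240))[:5])
for p in [(229,193),(341,183),(233,278),(333,278)]: print(p,world(c,p,.207).round(4))
m=cv2.medianBlur(((Z>.0045)&(Z<.03)).astype(np.uint8),5)
for n,s in dict(shell=(128,55),oval=(242,50),fish=(405,15),fb=(160,200),ob=(405,183)).items(): print(n,rect(c,m,.0085 if n[1]!='b' else .006,s)[:5])
E
```

```text
held (array([ 0.6031, -0.0284], dtype=float32), [0.0574, 0.0697], 82.2, array([  226,   181,   136,   101, 10539], dtype=int32), array([ 0.6021, -0.0318,  0.207 ]))
(229, 193) [ 0.5765 -0.0582  0.207 ]
(341, 183) [ 5.791e-01 -3.000e-04  2.070e-01]
(233, 278) [ 0.6252 -0.0651  0.207 ]
(333, 278) [ 0.6329 -0.0092  0.207 ]
shell (array([ 0.4514, -0.1788], dtype=float32), [0.054, 0.09], 81.1, array([  85,   20,   85,   57, 3779], dtype=int32), array([ 0.4539, -0.1786,  0.0085]))
oval (array([ 0.4728, -0.0603], dtype=float32), [0.0502, 0.0691], -78.3, array([ 208,   24,   65,   56, 2729], dtype=int32), array([ 0.4713, -0.0592,  0.0085]))
fish (array([0.463, 0.104], dtype=float32), [0.0352, 0.0722], 83.0, array([ 362,    0,   71,   39, 2051], dtype=int32), array([0.4609, 0.106 , 0.0085]))
fb (array([ 0.6184, -0.1841], dtype=float32), [0.0952, 0.123], -1.3, array([ 109,  146,   97,  106, 7658], dtype=int32), array([ 0.6145, -0.1837,  0.006 ]))
ob (array([0.6647, 0.1618], dtype=float32), [0.155, 0.2318], 74.2, array([  361,   131,   183,   138, 14685], dtype=int32), array([0.661 , 0.1476, 0.006 ]))
```

```bash
python3 -m creep '[{"x":0,"y":0.001,"z":-0.04,"spin":0},{"x":0,"y":0.001,"z":-0.09,"spin":0},{"x":0,"y":0.001,"z":-0.13,"spin":0},{"x":0,"y":0.001,"z":-0.165,"spin":0},{"x":0,"y":0.001,"z":-0.182,"spin":0},{"x":0,"y":0.001,"z":-0.19,"spin":0},{"x":0,"y":0.001,"z":-0.193,"spin":0},{"x":0,"y":0.001,"z":-0.1935,"spin":0},{"x":0,"y":0.001,"z":-0.1935,"spin":0},{"x":0,"y":0.001,"z":-0.1935,"spin":0}]'
```

```text
time: 6.2
ee_pos: [0.6208, -0.0383, 0.0356]
eef_rot: [0.754, 0.656, 0.0, 0.0]
ft_force: [0.5, -1.1, 0.4]
width: 0.0571
```

```bash
python3 -m creep '[{"x":0,"y":0.0015,"z":-0.001,"spin":0},{"x":0,"y":0.0015,"z":-0.0015,"spin":0},{"x":0,"y":0.0015,"z":-0.0015,"spin":0}]' && python3 -m creep '[{"x":0,"y":0,"z":0,"spin":0},{"x":0,"y":0,"z":0,"spin":0},{"x":0,"y":0,"z":0,"spin":0},{"x":0,"y":0,"z":0.01,"spin":0},{"x":0,"y":0,"z":0.04,"spin":0},{"x":0,"y":0,"z":0.09,"spin":0}]' 0.087 && python3 -m creep '[{"x":-0.01,"y":0.01,"z":0.05,"spin":-9},{"x":-0.04,"y":0.03,"z":0.08,"spin":-19},{"x":-0.07,"y":0.06,"z":0.1,"spin":-29},{"x":-0.1,"y":0.09,"z":0.1,"spin":-39},{"x":-0.13,"y":0.12,"z":0.1,"spin":-49},{"x":-0.155,"y":0.135,"z":0.1,"spin":-59},{"x":-0.158,"y":0.138,"z":0.1,"spin":-69},{"x":-0.158,"y":0.138,"z":0.1,"spin":-79},{"x":-0.158,"y":0.138,"z":0.1,"spin":-89},{"x":-0.158,"y":0.138,"z":0.1,"spin":-89},{"x":-0.158,"y":0.138,"z":0.1,"spin":-89},{"x":-0.158,"y":0.138,"z":0.1,"spin":-89}]' && cat >> h.py <<'E'
def heights(c):
    K=c['K'];uu,vv=np.meshgrid(np.arange(560),np.arange(420)); q=c['z_map']
    Pc=np.stack([(uu-K[0,2])/K[0,0]*q,(vv-K[1,2])/K[1,1]*q,q],-1)-c['t']; return (Pc@np.array(c['R']))[...,2]
def blobs(c,lo=.0045,hi=.03,z=.0085):
    m=cv2.medianBlur(((heights(c)>lo)&(heights(c)<hi)).astype(np.uint8),5)
    k,L,S,C=cv2.connectedComponentsWithStats(m)
    for i in range(1,k):
        if 800<S[i][4]<16000:
            p=np.argwhere(L==i)[len(np.argwhere(L==i))//2][::-1]; print(rect(c,m,z,p)[:5])
E
python3 - <<'E'
from h import *
st(); c=r.camera("wrist"); np.save("w3.npy",c,allow_pickle=True); cv2.imwrite("pics/w3.png",c['pixels']); blobs(c)
E
```

```text
time: 6.58
ee_pos: [0.6208, -0.0373, 0.0346]
eef_rot: [0.755, 0.656, 0.0, 0.0]
ft_force: [-3.5, -1.8, 7.9]
width: 0.0572
time: 7.32
ee_pos: [0.6195, -0.0367, 0.1237]
eef_rot: [0.754, 0.657, -0.001, -0.001]
ft_force: [1.1, 0.6, 0.4]
width: 0.0868
time: 8.82
ee_pos: [0.4626, 0.1012, 0.2237]
eef_rot: [0.998, -0.059, 0.0, -0.0]
ft_force: [0.5, -0.2, -0.4]
width: 0.0869
t 8.82 tcp [0.4626 0.1012 0.2237] jaw -6.8 tilt 0.0 F [ 0.5 -0.2 -0.4] w 0.0869
(array([0.5558, 0.2317], dtype=float32), [0.067, 0.1184], -31.4, array([ 316,    0,   98,   93, 4424], dtype=int32), array([0.5569, 0.2363, 0.0085]))
(array([0.4599, 0.1057], dtype=float32), [0.0388, 0.0723], 83.2, array([ 263,  152,   35,   63, 1516], dtype=int32), array([0.4602, 0.1092, 0.0085]))
(array([ 0.6226, -0.0135], dtype=float32), [0.0521, 0.1154], -8.7, array([ 378,  242,   93,   40, 1880], dtype=int32), array([ 0.6201, -0.0056,  0.0085]))
```

View pics/w3.png

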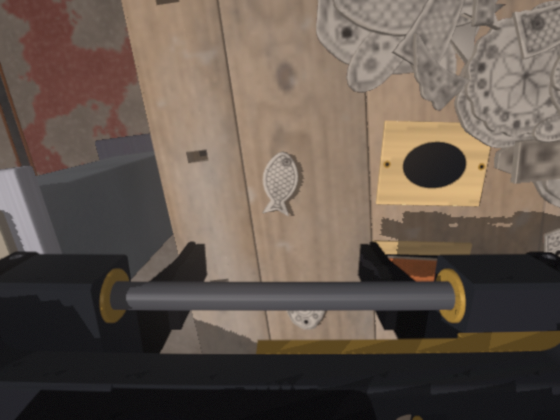

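```bash
python3 -m creep '[{"x":-0.0015,"y":0.003,"z":-0.05,"spin":0},{"x":-0.0015,"y":0.003,"z":-0.1,"spin":0},{"x":-0.0015,"y":0.003,"z":-0.15,"spin":0},{"x":-0.0015,"y":0.003,"z":-0.18,"spin":0},{"x":-0.0015,"y":0.003,"z":-0.193,"spin":0},{"x":-0.0015,"y":0.003,"z":-0.1958,"spin":0},{"x":-0.0015,"y":0.003,"z":-0.1958,"spin":0},{"x":-0.0015,"y":0.003,"z":-0.1958,"spin":0}]' && python3 -m creep '[{"x":0,"y":0,"z":0,"spin":0},{"x":0,"y":0,"z":0,"spin":0},{"x":0,"y":0,"z":0,"spin":0},{"x":0,"y":0,"z":0,"spin":0},{"x":0,"y":0,"z":0,"spin":0},{"x":0,"y":0,"z":0,"spin":0},{"x":0,"y":0,"z":0,"spin":0},{"x":0,"y":0,"z":0,"spin":0}]' 0.02 15
```

```text
time: 9.88
ee_pos: [0.4618, 0.1046, 0.0288]
eef_rot: [0.998, -0.06, 0.001, -0.001]
ft_force: [0.3, 0.0, 0.5]
width: 0.0869
time: 10.88
ee_pos: [0.461, 0.1043, 0.0277]
eef_rot: [0.998, -0.06, -0.0, 0.0]
ft_force: [-0.5, -0.4, 0.2]
width: 0.0396
```

```bash
python3 -m creep '[{"x":0,"y":0,"z":0.03,"spin":0},{"x":0,"y":0,"z":0.08,"spin":0},{"x":0.01,"y":-0.02,"z":0.13,"spin":-8},{"x":0.03,"y":-0.05,"z":0.17,"spin":-18},{"x":0.055,"y":-0.09,"z":0.19,"spin":-28},{"x":0.08,"y":-0.13,"z":0.19,"spin":-38},{"x":0.105,"y":-0.17,"z":0.19,"spin":-48},{"x":0.13,"y":-0.21,"z":0.19,"spin":-58},{"x":0.15,"y":-0.25,"z":0.19,"spin":-68},{"x":0.165,"y":-0.28,"z":0.19,"spin":-78},{"x":0.173,"y":-0.29,"z":0.19,"spin":-84.5},{"x":0.173,"y":-0.29,"z":0.19,"spin":-84.5}]' && python3 -m creep '[{"x":0,"y":0,"z":0,"spin":0},{"x":0,"y":0,"z":0,"spin":0},{"x":0,"y":0,"z":0,"spin":0}]' && python3 - <<'E'
from h import *
st(); c=r.camera("wrist"); np.save("w4.npy",c,allow_pickle=True); cv2.imwrite("pics/w4.png",c['pixels']); blobs(c)
E
```

```text
time: 12.38
ee_pos: [0.634, -0.1866, 0.2172]
eef_rot: [-0.698, 0.716, 0.0, -0.001]
ft_force: [-0.5, 0.4, 0.0]
width: 0.0398
time: 12.75
ee_pos: [0.634, -0.1851, 0.218]
eef_rot: [-0.699, 0.715, 0.0, 0.0]
ft_force: [-0.3, 0.6, -0.1]
width: 0.0398
t 12.75 tcp [ 0.634  -0.1851  0.218 ] jaw -91.4 tilt 0.0 F [-0.3  0.6 -0.1] w 0.0398
(array([0.7069, 0.0823], dtype=float32), [0.0944, 0.2687], -13.0, array([    0,     0,    84,   244, 11033], dtype=int32), array([0.6913, 0.0838, 0.0085]))
(array([ 0.7812, -0.0837], dtype=float32), [0.035, 0.0918], -40.7, array([143,   0,  60,  83, 868], dtype=int32), array([ 0.7753, -0.0822,  0.0085]))
(array([ 0.6732, -0.4337], dtype=float32), [0.1313, 0.3336], 19.4, array([  419,     0,   141,   281, 13312], dtype=int32), array([ 0.6982, -0.4132,  0.0085]))
(array([ 0.7546, -0.2266], dtype=float32), [0.0485, 0.0681], -0.6, array([ 297,   35,   48,   72, 2770], dtype=int32), array([ 0.7562, -0.2258,  0.0085]))
(array([ 0.6196, -0.0376], dtype=float32), [0.095, 0.1221], -8.4, array([ 113,  145,   86,  110, 8181], dtype=int32), array([ 0.6236, -0.038 ,  0.0085]))
(array([ 0.6247, -0.1856], dtype=float32), [0.0946, 0.1124], -1.3, array([ 241,  145,   86,   97, 5483], dtype=int32), array([ 0.6426, -0.1857,  0.0085]))
(array([ 0.582, -0.336], dtype=float32), [0.0813, 0.0949], 80.5, array([ 366,  190,   93,   65, 4710], dtype=int32), array([ 0.5858, -0.3348,  0.0085]))
(array([ 0.4512, -0.1826], dtype=float32), [0.0416, 0.0854], 88.7, array([ 251,  311,   67,   28, 1371], dtype=int32), array([ 0.4513, -0.1832,  0.0085]))
```

View pics/w4.png

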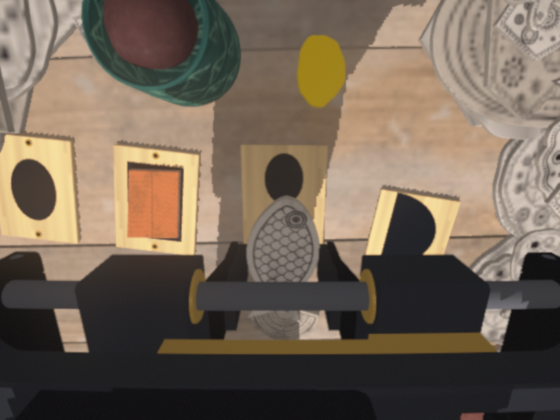

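```bash
python3 - <<'E'
from h import *
c=np.load("w4.npy",allow_pickle=True).item(); im=c['pixels'].astype(int)
print("nose",world(c,(286,198)),world(c,(286,196),.199), "board top edge",world(c,(286,145),.006))
print("tile",rect(c,im[...,2]-im[...,0]>75,.014,(155,200))[:5])
m=im.max(2)<60; print("tile sil corners",[world(c,p,.006).round(4)[:2] for p in [(130,163),(184,168),(180,243),(127,240)]])
E
```

```text
nose [ 0.6704858  -0.18720059  0.19685445] [ 0.67210202 -0.18720724  0.199     ] board top edge [ 0.68061316 -0.18961948  0.006     ]
tile (array([ 0.621 , -0.0398], dtype=float32), [0.0937, 0.1202], -8.4, array([ 113,  145,   86,  110, 7573], dtype=int32), array([ 0.6235, -0.0394,  0.014 ]))
tile sil corners [array([ 0.6653, -0.0144]), array([ 0.6581, -0.0748]), array([ 0.5677, -0.0598]), array([0.5729, 0.0043])]
```

```bash
python3 -m creep '[{"x":-0.001,"y":-0.0005,"z":-0.05,"spin":0},{"x":-0.001,"y":-0.0005,"z":-0.1,"spin":0},{"x":-0.001,"y":-0.0005,"z":-0.14,"spin":0},{"x":-0.001,"y":-0.0005,"z":-0.165,"spin":0},{"x":-0.001,"y":-0.0005,"z":-0.177,"spin":0},{"x":-0.001,"y":-0.0005,"z":-0.182,"spin":0},{"x":-0.001,"y":-0.0005,"z":-0.183,"spin":0},{"x":-0.001,"y":-0.0005,"z":-0.183,"spin":0},{"x":-0.001,"y":-0.0005,"z":-0.183,"spin":0}]'
```

```text
time: 13.92
ee_pos: [0.6334, -0.1863, 0.0355]
eef_rot: [-0.698, 0.716, -0.0, 0.0]
ft_force: [0.1, -0.5, -1.2]
width: 0.0394
```

```bash
python3 -m creep '[{"x":0,"y":0,"z":-0.001,"spin":0},{"x":0,"y":0,"z":-0.0018,"spin":0},{"x":0,"y":0,"z":-0.0018,"spin":0}]' && python3 -m creep '[{"x":0,"y":0,"z":0,"spin":0},{"x":0,"y":0,"z":0,"spin":0},{"x":0,"y":0,"z":0,"spin":0},{"x":0,"y":0,"z":0.01,"spin":0},{"x":0,"y":0,"z":0.04,"spin":0},{"x":0,"y":0,"z":0.09,"spin":0}]' 0.087 && python3 -m creep '[{"x":-0.01,"y":0.01,"z":0.05,"spin":9},{"x":-0.04,"y":0.03,"z":0.08,"spin":19},{"x":-0.07,"y":0.06,"z":0.1,"spin":29},{"x":-0.1,"y":0.09,"z":0.1,"spin":39},{"x":-0.13,"y":0.11,"z":0.1,"spin":49},{"x":-0.155,"y":0.12,"z":0.1,"spin":59},{"x":-0.161,"y":0.126,"z":0.1,"spin":69},{"x":-0.161,"y":0.126,"z":0.1,"spin":79},{"x":-0.161,"y":0.126,"z":0.1,"spin":89},{"x":-0.161,"y":0.126,"z":0.1,"spin":99},{"x":-0.161,"y":0.126,"z":0.1,"spin":103},{"x":-0.161,"y":0.126,"z":0.1,"spin":103}]'  && python3 -m creep '[{"x":0,"y":0,"z":0,"spin":0},{"x":0,"y":0,"z":0,"spin":0}]' && python3 - <<'E'
from h import *
st(); c=r.camera("wrist"); np.save("w5.npy",c,allow_pickle=True); cv2.imwrite("pics/w5.png",c['pixels']); blobs(c)
E
```

```text
time: 14.3
ee_pos: [0.6333, -0.1863, 0.0339]
eef_rot: [-0.698, 0.716, -0.0, 0.0]
ft_force: [-2.6, 1.4, 7.5]
width: 0.0391
time: 15.05
ee_pos: [0.6322, -0.1859, 0.1232]
eef_rot: [-0.698, 0.716, 0.001, -0.001]
ft_force: [0.7, -0.2, 0.4]
width: 0.0853
time: 16.55
ee_pos: [0.4721, -0.0605, 0.2235]
eef_rot: [0.995, 0.1, 0.0, -0.0]
ft_force: [-0.1, -0.6, -0.3]
width: 0.0872
time: 16.8
ee_pos: [0.4721, -0.0603, 0.2231]
eef_rot: [0.995, 0.1, 0.0, -0.0]
ft_force: [-0.4, -0.3, -0.2]
width: 0.0869
t 16.80 tcp [ 0.4721 -0.0603  0.2231] jaw 11.5 tilt 0.0 F [-0.4 -0.3 -0.2] w 0.0869
(array([0.6605, 0.1149], dtype=float32), [0.1321, 0.1931], 6.8, array([  397,     0,   163,   137, 14555], dtype=int32), array([0.6502, 0.1163, 0.0085]))
(array([ 0.6166, -0.0351], dtype=float32), [0.0941, 0.1218], -8.8, array([ 346,  135,  129,  108, 8013], dtype=int32), array([ 0.6149, -0.0328,  0.0085]))
(array([ 0.4725, -0.0597], dtype=float32), [0.0484, 0.0691], -78.5, array([ 262,  157,   43,   60, 2020], dtype=int32), array([ 0.4716, -0.058 ,  0.0085]))
(array([ 0.4527, -0.163 ], dtype=float32), [0.0463, 0.0655], 11.7, array([ 225,  247,   53,   35, 1461], dtype=int32), array([ 0.4545, -0.164 ,  0.0085]))
(array([ 0.605 , -0.2126], dtype=float32), [0.0329, 0.1008], -0.5, array([319, 310,  74,  26, 868], dtype=int32), array([ 0.599 , -0.2157,  0.0085]))
```

View pics/w5.png

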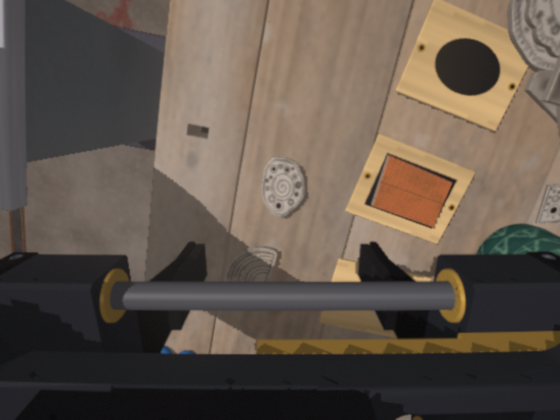

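```bash
python3 -m creep '[{"x":0,"y":0,"z":-0.05,"spin":0},{"x":0,"y":0,"z":-0.1,"spin":0},{"x":0,"y":0,"z":-0.15,"spin":0},{"x":0,"y":0,"z":-0.18,"spin":0},{"x":0,"y":0,"z":-0.193,"spin":0},{"x":0,"y":0,"z":-0.1955,"spin":0},{"x":0,"y":0,"z":-0.1955,"spin":0},{"x":0,"y":0,"z":-0.1955,"spin":0}]' && python3 -m creep '[{"x":0,"y":0,"z":0,"spin":0},{"x":0,"y":0,"z":0,"spin":0},{"x":0,"y":0,"z":0,"spin":0},{"x":0,"y":0,"z":0,"spin":0},{"x":0,"y":0,"z":0,"spin":0},{"x":0,"y":0,"z":0,"spin":0},{"x":0,"y":0,"z":0,"spin":0}]' 0.03 15
```

```text
time: 17.85
ee_pos: [0.4728, -0.0602, 0.0285]
eef_rot: [0.995, 0.101, 0.001, -0.0]
ft_force: [0.4, 0.3, 0.4]
width: 0.0867
time: 18.73
ee_pos: [0.472, -0.0602, 0.0275]
eef_rot: [0.995, 0.101, 0.0, -0.0]
ft_force: [-0.2, 0.3, -1.1]
width: 0.048
```

```bash
python3 -m creep '[{"x":0,"y":0,"z":0.03,"spin":0},{"x":0,"y":0,"z":0.08,"spin":0},{"x":0.01,"y":0.01,"z":0.13,"spin":8},{"x":0.03,"y":0.03,"z":0.17,"spin":18},{"x":0.06,"y":0.06,"z":0.19,"spin":28},{"x":0.09,"y":0.09,"z":0.19,"spin":38},{"x":0.115,"y":0.115,"z":0.19,"spin":48},{"x":0.14,"y":0.14,"z":0.19,"spin":58},{"x":0.16,"y":0.158,"z":0.19,"spin":66},{"x":0.166,"y":0.1645,"z":0.19,"spin":70.7},{"x":0.166,"y":0.1645,"z":0.19,"spin":70.7},{"x":0.166,"y":0.1645,"z":0.19,"spin":70.7}]' && python3 -m creep '[{"x":0,"y":0,"z":0,"spin":0},{"x":0,"y":0,"z":0,"spin":0},{"x":0,"y":0,"z":0,"spin":0}]' && python3 - <<'E'
from h import *
st(); c=r.camera("wrist"); np.save("w6.npy",c,allow_pickle=True); cv2.imwrite("pics/w6.png",c['pixels']); blobs(c)
c=np.load("w5.npy",allow_pickle=True).item(); print("w5 ovalsil",rect(c,c['pixels'].max(2)<60,.006,(468,67))[:5])
E
```

```text
time: 20.23
ee_pos: [0.6378, 0.1036, 0.2174]
eef_rot: [0.754, 0.657, -0.0, -0.0]
ft_force: [0.5, -0.3, -0.3]
width: 0.0482
time: 20.6
ee_pos: [0.638, 0.1041, 0.2176]
eef_rot: [0.753, 0.658, 0.0, -0.0]
ft_force: [-0.0, -0.3, -0.6]
width: 0.0477
t 20.60 tcp [0.638  0.1041 0.2176] jaw 82.2 tilt 0.0 F [-0.  -0.3 -0.6] w 0.0477
(array([ 0.4625, -0.1487], dtype=float32), [0.0356, 0.0518], -20.5, array([   0,   27,   34,   54, 1273], dtype=int32), array([ 0.4622, -0.1524,  0.0085]))
(array([0.5698, 0.2781], dtype=float32), [0.1086, 0.1664], 70.4, array([ 358,   52,  140,  117, 6558], dtype=int32), array([0.565 , 0.2714, 0.0085]))
(array([ 0.6182, -0.0341], dtype=float32), [0.0945, 0.1218], -8.0, array([ 111,  133,   92,  106, 8488], dtype=int32), array([ 0.6141, -0.0332,  0.0085]))
(array([0.654 , 0.1513], dtype=float32), [0.1274, 0.2267], 57.6, array([  241,   132,   183,   139, 11773], dtype=int32), array([0.6492, 0.1519, 0.0085]))
(array([ 0.6171, -0.1816], dtype=float32), [0.0944, 0.1216], -2.8, array([   0,  149,   89,  104, 7025], dtype=int32), array([ 0.6153, -0.1776,  0.0085]))
(array([0.7076, 0.3763], dtype=float32), [0.0809, 0.1548], -29.0, array([ 479,  152,   81,  125, 4854], dtype=int32), array([0.7064, 0.3759, 0.0085]))
w5 ovalsil (array([0.6371, 0.1063], dtype=float32), [0.0511, 0.0705], -4.3, array([ 437,   39,   62,   56, 2684], dtype=int32), array([0.6368, 0.1066, 0.006 ]))
```

View pics/w6.png

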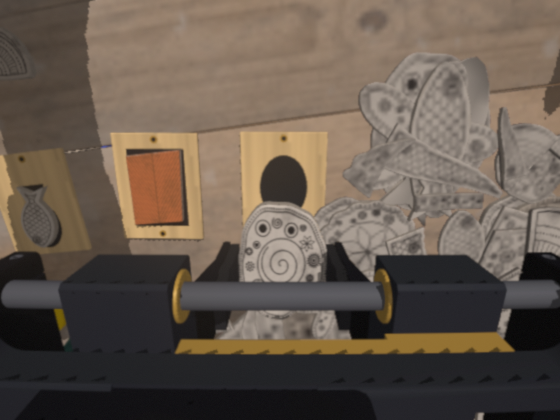

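```bash
python3 -m creep '[{"x":0,"y":0.001,"z":-0.05,"spin":0},{"x":0,"y":0.001,"z":-0.1,"spin":0},{"x":0,"y":0.001,"z":-0.14,"spin":0},{"x":0,"y":0.001,"z":-0.165,"spin":0},{"x":0,"y":0.001,"z":-0.177,"spin":0},{"x":0,"y":0.001,"z":-0.182,"spin":0},{"x":0,"y":0.001,"z":-0.1835,"spin":0},{"x":0,"y":0.001,"z":-0.184,"spin":0},{"x":0,"y":0.001,"z":-0.184,"spin":0}]'
```

```text
time: 21.78
ee_pos: [0.6384, 0.1054, 0.0341]
eef_rot: [0.753, 0.658, 0.0, 0.0]
ft_force: [-0.1, -0.8, 0.5]
width: 0.0481
```

```bash
python3 -m creep '[{"x":0,"y":0,"z":-0.0007,"spin":0},{"x":0,"y":0,"z":-0.0007,"spin":0}]' && python3 -m creep '[{"x":0,"y":0,"z":0,"spin":0},{"x":0,"y":0,"z":0,"spin":0},{"x":0,"y":0,"z":0,"spin":0},{"x":0,"y":0,"z":0.01,"spin":0},{"x":0,"y":0,"z":0.04,"spin":0},{"x":0,"y":0,"z":0.09,"spin":0},{"x":0,"y":0,"z":0.14,"spin":0}]' 0.062 && python3 -m creep '[{"x":-0.01,"y":-0.01,"z":0.03,"spin":-9},{"x":-0.03,"y":-0.04,"z":0.05,"spin":-18},{"x":-0.06,"y":-0.08,"z":0.05,"spin":-27},{"x":-0.09,"y":-0.12,"z":0.05,"spin":-37},{"x":-0.12,"y":-0.16,"z":0.05,"spin":-47},{"x":-0.145,"y":-0.2,"z":0.05,"spin":-57},{"x":-0.165,"y":-0.24,"z":0.05,"spin":-67},{"x":-0.18,"y":-0.27,"z":0.05,"spin":-77},{"x":-0.187,"y":-0.286,"z":0.05,"spin":-87},{"x":-0.187,"y":-0.286,"z":0.05,"spin":-91},{"x":-0.187,"y":-0.286,"z":0.05,"spin":-91},{"x":-0.187,"y":-0.286,"z":0.05,"spin":-91}]' 0.087 && python3 -m creep '[{"x":0,"y":0,"z":0,"spin":0},{"x":0,"y":0,"z":0,"spin":0}]' && python3 - <<'E'
from h import *
st(); c=r.camera("wrist"); np.save("w7.npy",c,allow_pickle=True); cv2.imwrite("pics/w7.png",c['pixels']); blobs(c)
E
```

```text
time: 22.02
ee_pos: [0.6384, 0.1053, 0.0335]
eef_rot: [0.753, 0.658, 0.0, 0.0]
ft_force: [-0.9, -0.3, 5.8]
width: 0.0479
time: 22.9
ee_pos: [0.6379, 0.1051, 0.1749]
eef_rot: [0.753, 0.658, 0.0, 0.0]
ft_force: [1.4, -0.0, -0.1]
width: 0.0618
time: 24.4
ee_pos: [0.4512, -0.1806, 0.223]
eef_rot: [0.997, -0.075, 0.0, -0.0]
ft_force: [0.3, 0.4, -0.2]
width: 0.087
time: 24.65
ee_pos: [0.4511, -0.1806, 0.2228]
eef_rot: [0.997, -0.076, -0.0, 0.0]
ft_force: [-0.5, -1.1, -0.4]
width: 0.0871
t 24.65 tcp [ 0.4511 -0.1806  0.2228] jaw -8.7 tilt 0.0 F [-0.5 -1.1 -0.4] w 0.0871
(array([ 0.6151, -0.0483], dtype=float32), [0.0716, 0.1233], -7.7, array([ 362,    0,  125,   77, 8975], dtype=int32), array([ 0.615 , -0.0467,  0.0085]))
(array([ 0.742 , -0.0972], dtype=float32), [0.0375, 0.0963], -85.9, array([ 525,   19,   35,   96, 1373], dtype=int32), array([ 0.7386, -0.0951,  0.0085]))
(array([ 0.6172, -0.1838], dtype=float32), [0.0939, 0.1223], -1.4, array([ 373,  121,  111,   93, 8525], dtype=int32), array([ 0.617 , -0.1814,  0.0085]))
(array([ 0.4519, -0.1796], dtype=float32), [0.0536, 0.0879], 80.2, array([ 260,  148,   48,   76, 2882], dtype=int32), array([ 0.4546, -0.178 ,  0.0085]))
(array([ 0.7441, -0.2263], dtype=float32), [0.0501, 0.0548], 5.5, array([ 513,  167,   47,   42, 1540], dtype=int32), array([ 0.7475, -0.2249,  0.0085]))
(array([ 0.3729, -0.3657], dtype=float32), [0.0618, 0.0841], -8.5, array([213, 311,  65,  40, 942], dtype=int32), array([ 0.3736, -0.3589,  0.0085]))
```

View pics/w7.png

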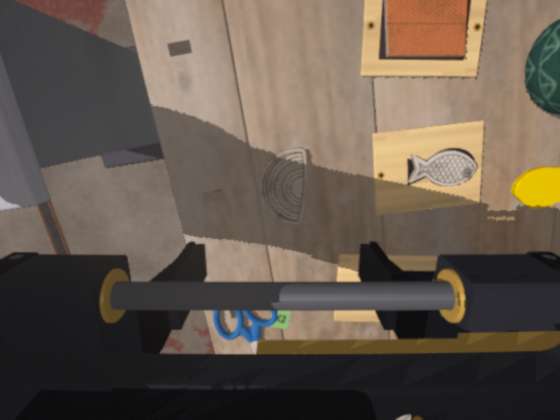

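```bash
python3 -m creep '[{"x":0,"y":0,"z":-0.05,"spin":-0.7},{"x":0,"y":0,"z":-0.1,"spin":-0.7},{"x":0,"y":0,"z":-0.15,"spin":-0.7},{"x":0,"y":0,"z":-0.18,"spin":-0.7},{"x":0,"y":0,"z":-0.193,"spin":-0.7},{"x":0,"y":0,"z":-0.1955,"spin":-0.7},{"x":0,"y":0,"z":-0.1955,"spin":-0.7},{"x":0,"y":0,"z":-0.1955,"spin":-0.7}]' && python3 -m creep '[{"x":0,"y":0,"z":0,"spin":0},{"x":0,"y":0,"z":0,"spin":0},{"x":0,"y":0,"z":0,"spin":0},{"x":0,"y":0,"z":0,"spin":0},{"x":0,"y":0,"z":0,"spin":0},{"x":0,"y":0,"z":0,"spin":0},{"x":0,"y":0,"z":0,"spin":0}]' 0.03 18
```

```text
time: 25.7
ee_pos: [0.4518, -0.1808, 0.0283]
eef_rot: [0.997, -0.082, 0.001, -0.0]
ft_force: [0.5, -0.3, -0.8]
width: 0.087
time: 26.58
ee_pos: [0.4511, -0.1808, 0.0273]
eef_rot: [0.997, -0.082, 0.0, 0.0]
ft_force: [0.5, -0.4, -0.8]
width: 0.053
```

```bash
python3 -m creep '[{"x":0,"y":0,"z":0.03,"spin":0},{"x":0,"y":0,"z":0.08,"spin":0},{"x":0.01,"y":-0.01,"z":0.13,"spin":9},{"x":0.03,"y":-0.03,"z":0.17,"spin":19},{"x":0.05,"y":-0.06,"z":0.19,"spin":29},{"x":0.07,"y":-0.085,"z":0.19,"spin":39},{"x":0.09,"y":-0.11,"z":0.19,"spin":49},{"x":0.11,"y":-0.135,"z":0.19,"spin":59},{"x":0.123,"y":-0.156,"z":0.19,"spin":69},{"x":0.123,"y":-0.156,"z":0.19,"spin":79},{"x":0.123,"y":-0.156,"z":0.19,"spin":89.1},{"x":0.123,"y":-0.156,"z":0.19,"spin":89.1}]' && python3 -m creep '[{"x":0,"y":0,"z":0,"spin":0},{"x":0,"y":0,"z":0,"spin":0},{"x":0,"y":0,"z":0,"spin":0}]' && python3 - <<'E'
from h import *
st(); c=r.camera("wrist"); np.save("w8.npy",c,allow_pickle=True); cv2.imwrite("pics/w8.png",c['pixels']); blobs(c)
E
```

```text
time: 28.08
ee_pos: [0.5738, -0.3368, 0.2169]
eef_rot: [0.768, 0.64, -0.0, -0.0]
ft_force: [-0.1, -0.0, -0.6]
width: 0.0533
time: 28.45
ee_pos: [0.5741, -0.3366, 0.2173]
eef_rot: [0.768, 0.64, -0.0, -0.0]
ft_force: [0.7, -0.5, -1.0]
width: 0.0532
t 28.45 tcp [ 0.5741 -0.3366  0.2173] jaw 79.6 tilt 0.0 F [ 0.7 -0.5 -1. ] w 0.0532
(array([ 0.3715, -0.5699], dtype=float32), [0.0559, 0.0833], -82.6, array([   0,    0,   67,   81, 1308], dtype=int32), array([ 0.378 , -0.5493,  0.0085]))
(array([ 0.3913, -0.4079], dtype=float32), [0.0407, 0.1874], 83.1, array([  90,    0,  182,   55, 2807], dtype=int32), array([ 0.3923, -0.3906,  0.0085]))
(array([ 0.4658, -0.4699], dtype=float32), [0.1016, 0.1623], 47.9, array([  57,   64,  152,  126, 7602], dtype=int32), array([ 0.4672, -0.4597,  0.0085]))
(array([ 0.5543, -0.3329], dtype=float32), [0.094, 0.1136], -9.8, array([ 238,  118,   87,  103, 6263], dtype=int32), array([ 0.5377, -0.3339,  0.0085]))
(array([ 0.6159, -0.0471], dtype=float32), [0.0785, 0.123], -7.9, array([ 497,  125,   63,  106, 5733], dtype=int32), array([ 0.6149, -0.0532,  0.0085]))
(array([ 0.6173, -0.1868], dtype=float32), [0.095, 0.1222], -2.0, array([ 373,  144,   86,  111, 8148], dtype=int32), array([ 0.6131, -0.1866,  0.0085]))
(array([ 0.5269, -0.5362], dtype=float32), [0.0625, 0.076], -37.8, array([  74,  146,   64,   74, 1641], dtype=int32), array([ 0.5208, -0.5331,  0.0085]))
(array([ 0.6098, -0.4606], dtype=float32), [0.0611, 0.0808], 40.7, array([ 142,  211,   73,   62, 1910], dtype=int32), array([ 0.6177, -0.4582,  0.0085]))
```

View pics/w8.png

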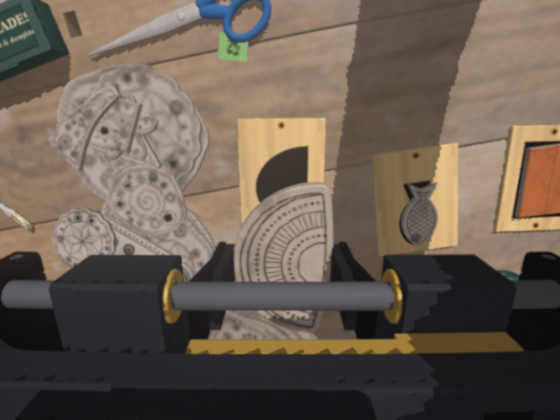

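```bash
python3 -m creep '[{"x":0,"y":0,"z":-0.05,"spin":0},{"x":0,"y":0,"z":-0.1,"spin":0},{"x":0,"y":0,"z":-0.14,"spin":0},{"x":0,"y":0,"z":-0.165,"spin":0},{"x":0,"y":0,"z":-0.177,"spin":0},{"x":0,"y":0,"z":-0.182,"spin":0},{"x":0,"y":0,"z":-0.1835,"spin":0},{"x":0,"y":0,"z":-0.184,"spin":0},{"x":0,"y":0,"z":-0.184,"spin":0},{"x":0,"y":0,"z":-0.184,"spin":0}]' && python3 -m creep '[{"x":0,"y":0,"z":0,"spin":0},{"x":0,"y":0,"z":0,"spin":0},{"x":0,"y":0,"z":0,"spin":0},{"x":0,"y":0,"z":0.01,"spin":0},{"x":0,"y":0,"z":0.04,"spin":0},{"x":0,"y":0,"z":0.09,"spin":0},{"x":0,"y":0,"z":0.14,"spin":0},{"x":-0.04,"y":0.03,"z":0.19,"spin":0},{"x":-0.08,"y":0.06,"z":0.22,"spin":0},{"x":-0.12,"y":0.09,"z":0.22,"spin":0},{"x":-0.12,"y":0.09,"z":0.22,"spin":0},{"x":-0.12,"y":0.09,"z":0.22,"spin":0}]' 0.07 && python3 - <<'E'
from h import *
st(); c=r.camera("top"); np.save("top9.npy",c,allow_pickle=True); cv2.imwrite("pics/t9.png",cv2.resize(c['pixels'][165:300,230:470],None,fx=3.3,fy=3.3,interpolation=cv2.INTER_CUBIC))
E
```

```text
time: 29.75
ee_pos: [0.5743, -0.3368, 0.0337]
eef_rot: [0.768, 0.641, 0.0, 0.0]
ft_force: [-0.5, 0.4, -1.2]
width: 0.053
time: 31.25
ee_pos: [0.4545, -0.2469, 0.2542]
eef_rot: [0.768, 0.641, 0.001, 0.001]
ft_force: [0.1, -0.2, -0.8]
width: 0.0703
t 31.25 tcp [ 0.4545 -0.2469  0.2542] jaw 79.7 tilt 0.1 F [ 0.1 -0.2 -0.8] w 0.0703
```

View pics/t9.png

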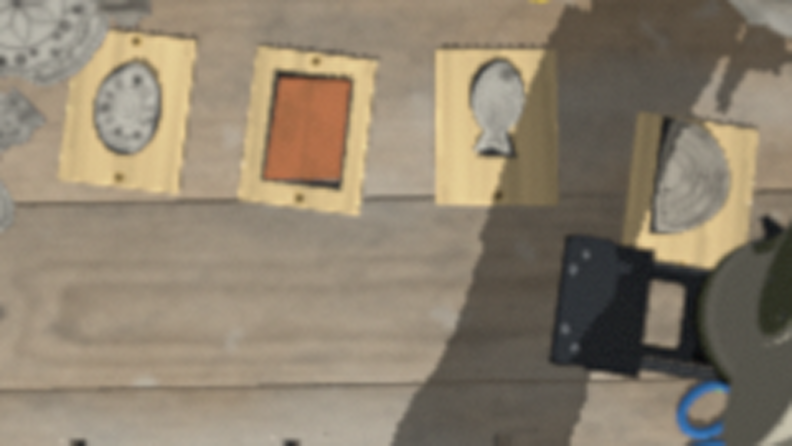

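```bash
python3 -m creep '[{"x":0.04,"y":-0.02,"z":0,"spin":0},{"x":0.09,"y":-0.04,"z":0,"spin":0},{"x":0.13,"y":-0.06,"z":0,"spin":0},{"x":0.16,"y":-0.07,"z":0,"spin":0},{"x":0.16,"y":-0.07,"z":0,"spin":0},{"x":0.16,"y":-0.07,"z":0,"spin":0},{"x":0.16,"y":-0.07,"z":0,"spin":0}]' && python3 - <<'E'
from h import *
st(); c=r.camera("wrist"); np.save("w9.npy",c,allow_pickle=True)
cv2.imwrite("pics/w9.png",cv2.resize(c['pixels'][60:270,200:480],None,fx=2.8,fy=2.8)); blobs(c)
print("upper"); blobs(c,.0105,.03,.0145)
E
```

```text
time: 32.17
ee_pos: [0.6135, -0.3169, 0.2536]
eef_rot: [0.768, 0.64, 0.0, 0.0]
ft_force: [-0.8, 0.3, -0.8]
width: 0.0703
t 32.17 tcp [ 0.6135 -0.3169  0.2536] jaw 79.6 tilt 0.0 F [-0.8  0.3 -0.8] w 0.0703
(array([ 0.3839, -0.567 ], dtype=float32), [0.0322, 0.0804], -83.2, array([  0,   0,  60,  51, 909], dtype=int32), array([ 0.389 , -0.5547,  0.0085]))
(array([ 0.4656, -0.4689], dtype=float32), [0.0996, 0.162], 46.8, array([  50,   35,  141,  120, 6464], dtype=int32), array([ 0.4681, -0.4573,  0.0085]))
(array([ 0.5589, -0.3339], dtype=float32), [0.0945, 0.121], -10.4, array([ 218,   87,   82,  104, 7989], dtype=int32), array([ 0.5553, -0.333 ,  0.0085]))
(array([ 0.6172, -0.0386], dtype=float32), [0.0958, 0.1221], -8.5, array([ 464,   93,   89,  102, 7500], dtype=int32), array([ 0.6135, -0.0386,  0.0085]))
(array([ 0.5309, -0.5368], dtype=float32), [0.0701, 0.0877], -20.4, array([  63,  110,   59,   79, 1556], dtype=int32), array([ 0.5198, -0.5347,  0.0085]))
(array([ 0.6174, -0.1865], dtype=float32), [0.0947, 0.1219], -1.6, array([ 345,  111,   82,  108, 7414], dtype=int32), array
[... 864 characters left out ...]
0.3, array([ 238,  114,   46,   76, 2751], dtype=int32), array([ 0.5716, -0.3319,  0.0145]))
(array([ 0.6318, -0.1856], dtype=float32), [0.0395, 0.072], -4.9, array([ 374,  148,   33,   60, 1375], dtype=int32), array([ 0.6326, -0.1856,  0.0145]))
(array([ 0.6283, -0.4581], dtype=float32), [0.0575, 0.1203], 27.7, array([ 124,  180,   77,   82, 2137], dtype=int32), array([ 0.6263, -0.4562,  0.0145]))
(array([ 0.7259, -0.389 ], dtype=float32), [0.0319, 0.0802], 48.5, array([221, 252,  54,  30, 863], dtype=int32), array([ 0.72  , -0.3909,  0.0145]))
(array([ 0.8118, -0.3616], dtype=float32), [0.045, 0.0517], 79.7, array([257, 311,  38,  28, 889], dtype=int32), array([ 0.8095, -0.3603,  0.0145]))
```

View pics/w9.png

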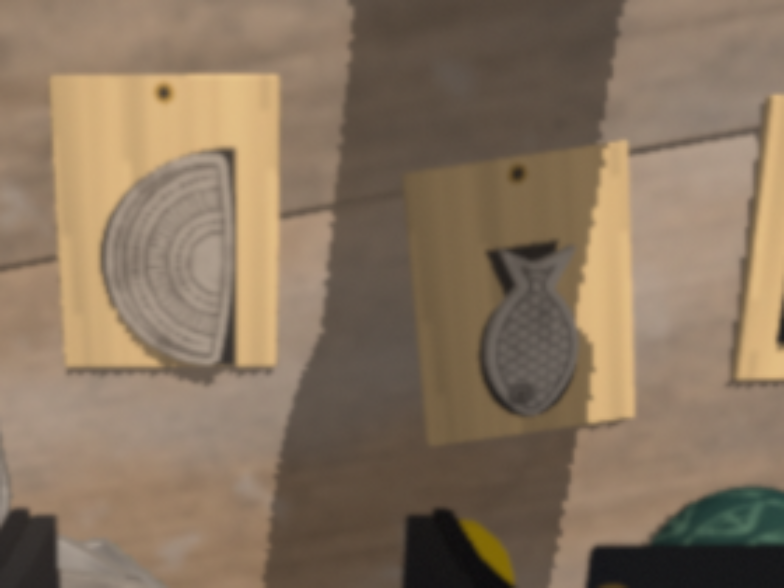

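```bash
python3 -c "
from h import *
st(); print(r.close_job())"
```

```text
t 32.23 tcp [ 0.6136 -0.3168  0.2538] jaw 79.6 tilt 0.0 F [ 0.4 -0.5 -0.6] w 0.0703
the job is handed in; nothing more can be done
None
```

I picked up all four pieces, lowered each onto the board with its own silhouette and released it there. The job was handed in at 32.2 s of the 104 s limit, with the gripper clear of everything; no verdict was reported.

| Piece | Centre from silhouette | Angle from silhouette | Source |
|---|---|---|---|
| shell | about 1–2 mm | under 1° | last wrist view |
| fish | about 1 mm | about 3° | last wrist view |
| tile | about 2 mm | about 2.5° | last wrist view |
| oval | looked covered | looked aligned | final top picture, by eye only |

- **Disagreement:** the top and wrist cameras differed by about 3–7 mm, mostly in y. I aimed between their readings, which leaves the pieces inside the 12 mm limit by either camera.
- **Bystanders:** the arm kept clear of the beaker, the brush and the yellow look-alike. I did not re-measure the positions of the beaker and brush at the end.

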